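Find the full charm tin

TASK

One of the three identical closed tins in the front lane of the wooden display tray has fallen over: stand it up again in the lane, lid up, and let go of it. Then heft the tins to find the heaviest one by feel, and finish holding that one up in the gripper, upright and still, with its base at least 15 cm above the worktop, leaving the other two standing free in the lane. Do not knock over the tins that were standing, and leave the pen jar, the twine and the loose tape roll where they are.

Things in the scene. Friction and masses are not known exactly. Their poses are not given: they have to be found in the camera images.
- tray: fixed wooden tray, 28 mm high. Origin on the worktop under the centre of the front lane; x across the lane away from the robot, y along it, z up. Lane inside 130 mm wide (x), 530 mm long (y), open above; floor 8 mm above the worktop, walls 8 mm thick, tops 28 mm above the worktop. Beyond it (+x) a row of cells 60 mm deep with fixed tape rolls, no higher than the walls.
- tin_a: one of 3 identical-looking closed round tins, teal with cream bands, brass lid on top; diameter 52 mm, height 84 mm. Origin: centre of the tin; z along it, out of the lid. At first one tin (z level) lies along the lane, lid towards the tray's +y; the others stand. Each weighs 0.15 to 0.65 kg, one at least 0.15 kg more than the others; not visible which.
- tin_b: one of 3 identical-looking closed round tins, teal with cream bands, brass lid on top; diameter 52 mm, height 84 mm. Origin: centre of the tin; z along it, out of the lid. At first one tin (z level) lies along the lane, lid towards the tray's +y; the others stand. Each weighs 0.15 to 0.65 kg, one at least 0.15 kg more than the others; not visible which.
- tin_c: one of 3 identical-looking closed round tins, teal with cream bands, brass lid on top; diameter 52 mm, height 84 mm. Origin: centre of the tin; z along it, out of the lid. At first one tin (z level) lies along the lane, lid towards the tray's +y; the others stand. Each weighs 0.15 to 0.65 kg, one at least 0.15 kg more than the others; not visible which.
- pen_jar: bystander: glass jar of pens, 72 mm diameter, jar 95 mm high, pens to 150 mm, standing beyond the tray; origin under its centre, z up. Leave it alone.
- twine: bystander: white spool of twine with a black band, 64 mm diameter, 70 mm high, standing beyond the tray; origin under its centre, z up. Leave it alone.
- tape_roll: bystander: wide roll of light blue tape lying flat, 76 mm diameter, 26 mm high, on the worktop on the robot's side of the tray; origin under its centre, z up. Leave it alone.
There are look-alikes about, which are no part of the job. Leave any pink or red look-alike of the tin_a alone. Leave any purple look-alike of the tin_b alone.

How it is judged:
On the way:
1. all three tins stand upright on the lane floor, let go (angle between each of tin_a, tin_b, tin_c's own z axis and vertical below 0.12 rad and x of tin_a in the frame of tray between -0.045 and 0.045 m and y of tin_a in the frame of tray between -0.245 and 0.245 m and z of tin_a in the frame of tray between 0.044 and 0.056 m and contact force between the fingers and tin_a below 0.1 N and linear speed of each of tin_a, tin_b, tin_c below 0.03 m/s and x of tin_b in the frame of tray between -0.045 and 0.045 m and y of tin_b in the frame of tray between -0.245 and 0.245 m and z of tin_b in the frame of tray between 0.044 and 0.056 m and contact force between the fingers and tin_b below 0.1 N and x of tin_c in the frame of tray between -0.045 and 0.045 m and y of tin_c in the frame of tray between -0.245 and 0.245 m and z of tin_c in the frame of tray between 0.044 and 0.056 m and contact force between the fingers and tin_c below 0.1 N), for 0.3 s.
At the end, for the whole second after the job is handed in: The heaviest tin is held by the fingers, still, upright within 0.3 rad, base over 0.14 m above the worktop; the other two stand upright (0.12 rad), lid up, on the lane floor, at rest, untouched by the fingers, each pressing on the tray with under 3.5 N (neither is the heaviest) (((height (world z) of tin_a above 0.182 m and angle between tin_a's own z axis and vertical below 0.3 rad and contact force between the fingers and tin_a above 1 N and linear speed of tin_a below 0.03 m/s and angular speed of tin_a below 0.3 rad/s and (angle between tin_b's own z axis and vertical below 0.12 rad and x of tin_b in the frame of tray between -0.045 and 0.045 m and y of tin_b in the frame of tray between -0.245 and 0.245 m and z of tin_b in the frame of tray between 0.044 and 0.056 m and contact force between the fingers and tin_b below 0.1 N and linear speed of tin_b below 0.03 m/s and contact force between tin_b and tray below 3.5 N) and (angle between tin_c's own z axis and vertical below 0.12 rad and x of tin_c in the frame of tray between -0.045 and 0.045 m and y of tin_c in the frame of tray between -0.245 and 0.245 m and z of tin_c in the frame of tray between 0.044 and 0.056 m and contact force between the fingers and tin_c below 0.1 N and linear speed of tin_c below 0.03 m/s and contact force between tin_c and tray below 3.5 N)) or (height (world z) of tin_b above 0.182 m and angle between tin_b's own z axis and vertical below 0.3 rad and contact force between the fingers and tin_b above 1 N and linear speed of tin_b below 0.03 m/s and angular speed of tin_b below 0.3 rad/s and (angle between tin_a's own z axis and vertical below 0.12 rad and x of tin_a in the frame of tray between -0.045 and 0.045 m and y of tin_a in the frame of tray between -0.245 and 0.245 m and z of tin_a in the frame of tray between 0.044 and 0.056 m and contact force between the fingers and tin_a below 0.1 N and linear speed of tin_a below 0.03 m/s and contact force between tin_a and tray below 3.5 N) and (angle between tin_c's own z axis and vertical below 0.12 rad and x of tin_c in the frame of tray between -0.045 and 0.045 m and y of tin_c in the frame of tray between -0.245 and 0.245 m and z of tin_c in the frame of tray between 0.044 and 0.056 m and contact force between the fingers and tin_c below 0.1 N and linear speed of tin_c below 0.03 m/s and contact force between tin_c and tray below 3.5 N)) or (height (world z) of tin_c above 0.182 m and angle between tin_c's own z axis and vertical below 0.3 rad and contact force between the fingers and tin_c above 1 N and linear speed of tin_c below 0.03 m/s and angular speed of tin_c below 0.3 rad/s and (angle between tin_a's own z axis and vertical below 0.12 rad and x of tin_a in the frame of tray between -0.045 and 0.045 m and y of tin_a in the frame of tray between -0.245 and 0.245 m and z of tin_a in the frame of tray between 0.044 and 0.056 m and contact force between the fingers and tin_a below 0.1 N and linear speed of tin_a below 0.03 m/s and contact force between tin_a and tray below 3.5 N) and (angle between tin_b's own z axis and vertical below 0.12 rad and x of tin_b in the frame of tray between -0.045 and 0.045 m and y of tin_b in the frame of tray between -0.245 and 0.245 m and z of tin_b in the frame of tray between 0.044 and 0.056 m and contact force between the fingers and tin_b below 0.1 N and linear speed of tin_b below 0.03 m/s and contact force between tin_b and tray below 3.5 N)))); the arm keeps its last pose, push and grip.
It fails at once if a standing tin is knocked over (angle between any of tin_b, tin_c's own z axis and vertical above 0.8 rad).
It fails at once if the pen jar is disturbed (moved over 3 cm or tipped) (distance of pen_jar from where it was at the start of the episode above 0.03 m or angle between pen_jar's own z axis and vertical above 0.3 rad).
It fails at once if the twine is disturbed (moved over 3 cm or tipped) (distance of twine from where it was at the start of the episode above 0.03 m or angle between twine's own z axis and vertical above 0.3 rad).
It fails at once if the tape roll is disturbed (moved over 3 cm or tipped) (distance of tape_roll from where it was at the start of the episode above 0.03 m or angle between tape_roll's own z axis and vertical above 0.3 rad).
It also fails if it takes over 72 s, if anything falls off the work surface, if the arm or the gripper's body presses on something with over 40 N, if the wrist force passes 120 N, or if a joint passes its speed limit or range.

ROBOT

A 6-joint arm with a two-finger parallel gripper is mounted at the origin on the work surface. World frame = base frame: x ahead of the robot, y to its left, z up, the work surface at z = 0. Lengths are in m, angles in rad, forces in N, time in s.
With the tool pointing down it reaches from about 0.375 to 0.925 m from the base axis. Payload 5.7 kg.
Tool frame: the origin (TCP) lies midway between the tips of the shut fingers; the grasp point (between the pads) lies behind it (r.grip_point_offset is the z of the grasp point in the tool frame, in m); z points along the fingers, y is the line along which they close (so a half turn about z gives the same grasp; the last joint's range is limited). The gripper opens to 88 mm and grips with 3 to 60 N. Pads are 20 mm wide; open, the fingers measure 115 mm over their backs; the gripper's body (75 mm by 178 mm) begins 61 mm behind the grasp point.
Start: joints at [1.042, 0.359, 1.51, -0, 1.272, -0.115], TCP at [0.241, 0.549, 0.223] pointing down, gripper open.
Joint ranges: [-2.97, 2.97], [-1.01, 2.36], [0.21, 2.38], [-0.96, 4.11], [0.2, 2.71], [-2.98, 2.98]. Speed limits (rad/s): [2.39, 2.39, 3.14, 3.14, 3.14, 3.14].

INTERFACE

Orientations are given as a rotation vector (axis times angle).
In Python, from station import r gives the robot as it stands. The module is installed in compiled form; this text tells all that it offers.
- The arm moves only by the tool drive_tool, never from a script. Its argument "increments" is a list of rows, each a list of 5 numbers: the opening in per cent of the stroke, from 0 (shut) to 100 (fully open), then the shift along the tool's x, y, z in cm, then the turn about the tool's z in rad. A call has 1 to 12 rows; each row is the pose to reach, as a shift and turn from the pose commanded when the call began, along the tool's axes at that moment; what a row does not reach only later rows make up. A row lasts 1/8 s, in which the tool goes at most 62.5 mm and 10.7 degrees, less where a joint would pass 70% of its speed; a pose out of reach is approached as far as the arm can. A call with a gripper value outside its range is refused whole. The fingers move at their own pace and stop on an object; "grip_force" is the grip in N (left out, the last holds). Time passes only in rows, so rows that repeat a pose let the fingers close. It gives the time, the measured TCP pose, the force, the opening and the grip force at its end, in the units of the state.
- r.read_state(): the state, without advancing time (a new reading comes with each control period).
- r.get_image(name): name is "scene" or "top"; returns a dict with "color" (400x640x3 uint8, red, green, blue), "vfov" (degrees; the focal length in pixels is half the picture's height over the tangent of half this angle, whatever the lens; pixels are square), "cx", "cy" (the principal point, pixels), "distortion" ([k1, k2, p1, p2, k3] as OpenCV has them; the pictures are not rectified), "T" (4x4, takes a point from camera to world coordinates). Camera axes: x right, y down, z forward; pixel columns grow to the right and rows downward; lengths in m; the calibration is good to about 2 mm. A picture is of the moment at which its call begins. There is no depth.
- r.close_job(): hands the job in; it is judged then, once.
The state is a dict: "time": time; "q": joint angles; "dq": joint speeds; "tau": joint torques, N m; "tool_pos": TCP position; "orientation": TCP orientation; "wrist_force": force on the tool from outside, world axes, zero at the start; "ft_torque": the same for the moment, N m; "gripper_width": opening from 0.0 (shut) to 1.0 (fully open); "finger_force": force on a finger pad.
Only numpy, scipy, OpenCV 4.12 (cv2) and the standard library are available. Lean on these libraries where they do the work, as an engineer would, in place of code of your own. Each camera call takes 0.05 s, during which the arm holds its last target. There are 200 camera calls.

## Working session

There is one attempt and no reset: what is moved stays moved. The work goes in short steps, Python scripts to look and compute and a tool call to move; the robot and the scene stay as the last step left them, time stands still between calls to the robot, and variables do not carry over. Pictures are saved under pics/ and viewed, at most 10 in all, crops included, and the job is handed in when it is done.

Besides the shell and the picture viewer there is one more tool, called after "Emit:" as name(argument=value, ...), one argument or row to a line, values as JSON. drive_tool: Moves the arm, as the interface text tells. Its arguments: {"type":"object","properties":{"increments":{"type":"array"},"grip_force":{"type":"number"}},"required":["increments"]}

```bash
mkdir -p pics
cat > h.py <<'E'
import numpy as np, cv2
from station import r
def cam(n):
    d=r.get_image(n); h=d["color"].shape[0]
    f=h/2/np.tan(np.radians(d["vfov"])/2)
    d["K"]=np.array([[f,0,d["cx"]],[0,f,d["cy"]],[0,0,1]]); d["D"]=np.array(d["distortion"],float); d["T"]=np.array(d["T"]); return d
def ray(d,uv):
    p=cv2.undistortPoints(np.array(uv,float).reshape(-1,1,2),d["K"],d["D"])[:,0]
    v=np.c_[p,np.ones(len(p))]@d["T"][:3,:3].T
    return d["T"][:3,3],v
def onz(d,uv,z):
    o,v=ray(d,uv); return o+v*((z-o[2])/v[:,2])[:,None]
def proj(d,P):
    Ti=np.linalg.inv(d["T"]); return cv2.projectPoints(np.array(P,float).reshape(-1,1,3),cv2.Rodrigues(Ti[:3,:3])[0],Ti[:3,3],d["K"],d["D"])[0][:,0]
def save(d,n): cv2.imwrite(f"pics/{n}.png",cv2.cvtColor(d["color"],cv2.COLOR_RGB2BGR))
E
python3 - <<'E'
from h import *
for n in("top","scene"):
    d=cam(n); save(d,n+"0"); print(n,d["T"].round(3).tolist(),d["vfov"])
print(r.grip_point_offset); print(r.read_state())
E
```

```text
top [[0.018, -0.984, 0.179, 0.42], [-0.999, -0.023, -0.029, -0.064], [0.033, -0.178, -0.983, 0.816], [0.0, 0.0, 0.0, 1.0]] 56.792473609204
scene [[-0.315, 0.525, -0.791, 1.341], [0.949, 0.156, -0.274, 0.214], [-0.021, -0.837, -0.547, 0.621], [0.0, 0.0, 0.0, 1.0]] 55.24008911738131
-0.0187
{'time': 0.1, 'q': array([ 1.04187758e+00,  3.59418786e-01,  1.51131530e+00,  7.99090140e-07,
        1.27249423e+00, -1.15104646e-01]), 'dq': array([-0.00114367, -0.002233  , -0.00188977,  0.00061244,  0.00039104,
        0.00108368]), 'tau': array([ 4.24307927e-05, -5.16366291e+01, -2.71404362e+01,  6.76392275e-02,
        2.78197130e-02, -3.67371695e-05]), 'tool_pos': array([0.24095856, 0.54881601, 0.22190549]), 'orientation': array([-6.45283337e-01, -3.07407728e+00,  2.43645134e-03]), 'wrist_force': array([0.56757819, 1.36075362, 0.6181539 ]), 'ft_torque': array([ 0.0001932 ,  0.04011501, -0.00064039]), 'finger_force': 0.0, 'gripper_width': 0.9972560656832767}
```

View pics/top0.png

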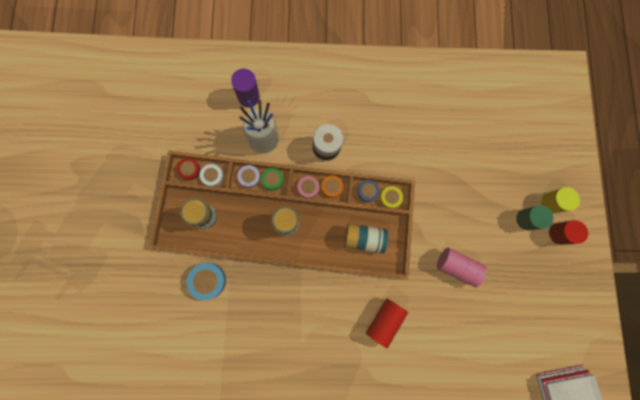

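View pics/scene0.png

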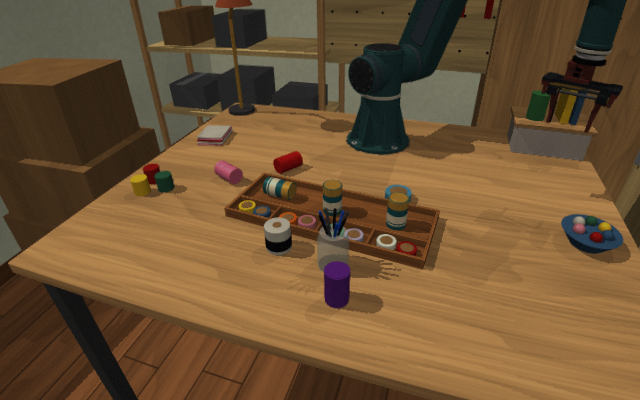

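The top view shows the tray, with two standing teal tins at about (197,212) and (285,221). The fallen tin is at (367,239), with its brass lid to the left (+y). The tin look-alikes are pink (462,267), red (387,323), purple (245,85) and the coloured cluster at (560,215). The tape roll is at (206,281), the jar at (261,130) and the twine at (328,140).

```bash
cat > m.py <<'E'
from h import *
d=cam("top"); im=d["color"]
big=cv2.resize(im[140:290,140:430],None,fx=2.7,fy=2.7,interpolation=cv2.INTER_CUBIC); cv2.imwrite("pics/crop1.png",big[:,:,::-1])
hsv=cv2.cvtColor(im,cv2.COLOR_RGB2HSV)
# tray: darker brown region
m=((hsv[...,0]<20)&(hsv[...,1]>100)&(hsv[...,2]<165)).astype(np.uint8)*255
m[:120]=0;m[300:]=0;m[:,:130]=0;m[:,430:]=0
m=cv2.morphologyEx(m,cv2.MORPH_OPEN,np.ones((3,3)))
m=cv2.morphologyEx(m,cv2.MORPH_CLOSE,np.ones((9,9)))
c=max(cv2.findContours(m,0,2)[0],key=cv2.contourArea)
h=cv2.convexHull(c)[:,0]
P=onz(d,h,0.028)[:,:2].astype(np.float32)
print("tray rect",cv2.minAreaRect(P*1000), cv2.boundingRect(c))
# brass + teal + cream
H,S,V=[hsv[...,i].astype(int) for i in range(3)]
for nm,k in dict(brass=(H>16)&(H<30)&(S>120),teal=(H>85)&(H<110)&(S>80)&(V>40)&(V<200),cream=(S<70)&(V>130)).items():
    k=k.astype(np.uint8)*255; k[:140]=0;k[300:]=0;k[:,:150]=0;k[:,420:]=0
    n,l,s,ce=cv2.connectedComponentsWithStats(k)
    print(nm,[(s[i].tolist(),ce[i].round(1).tolist()) for i in range(1,n) if s[i,4]>40])
E
python3 m.py
```

```text
tray rect ((547.8104248046875, -21.00830078125), (362.2782897949219, 636.01025390625), 5.487703800201416) (130, 126, 300, 173)
brass [([150, 140, 270, 160, 15095], [290.4, 227.0]), ([182, 163, 11, 11, 97], [187.0, 167.9]), ([205, 169, 12, 11, 97], [210.6, 174.1]), ([243, 170, 11, 11, 84], [248.0, 175.2]), ([266, 172, 13, 13, 119], [271.7, 178.2]), ([327, 180, 11, 12, 97], [332.1, 185.6]), ([303, 182, 11, 10, 88], [307.9, 186.4]), ([363, 185, 12, 11, 103], [368.6, 190.0]), ([379, 185, 26, 24, 483], [391.4, 196.7]), ([182, 200, 24, 23, 424], [193.5, 211.0]), ([200, 202, 10, 23, 50], [206.4, 215.1]), ([274, 208, 23, 23, 413], [284.7, 219.2]), ([344, 223, 16, 26, 320], [351.2, 235.6]), ([194, 271, 22, 21, 354], [204.8, 281.1])]
teal [([359, 227, 8, 21, 125], [362.6, 237.1]), ([382, 231, 5, 20, 47], [384.6, 240.8]), ([188, 264, 37, 35, 472], [206.4, 280.7])]
cream [([314, 140, 29, 12, 262], [328.2, 145.1]), ([200, 164, 23, 22, 256], [210.9, 174.5]), ([237, 165, 22, 21, 223], [247.8, 175.4]), ([367, 227, 16, 23, 283], [373.9, 238.7])]
```

View pics/crop1.png

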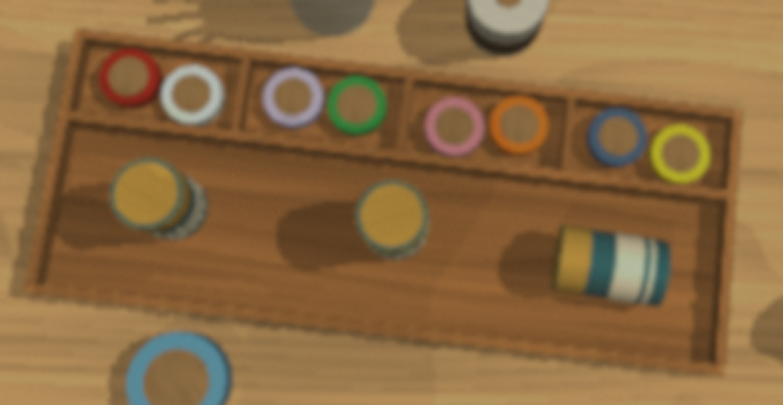

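The crop confirms three teal/cream tins with brass lids in the lane. Two are standing, with lids at crop (149,193) and (393,215). The third is lying from lid (558,260) to base (667,272), and no look-alike is in the lane. I'll convert these to positions and check them against the known sizes.

```bash
cat > m2.py <<'E'
from h import *
d=cam("top")
c=lambda *p: np.array(p)/2.7+140
T=onz(d,c((82,32),(740,108),(722,370),(30,290)),.028)
print("corners",T.round(4).tolist()); print("sides",np.linalg.norm(T-np.roll(T,-1,0),axis=1))
ux=T[0]-T[3]+T[1]-T[2]; uy=T[0]-T[1]+T[3]-T[2]
yaw=np.arctan2(uy[1],uy[0])-np.pi/2; print("yaw",yaw,np.arctan2(ux[1],ux[0]))
R=np.array([[np.cos(yaw),-np.sin(yaw)],[np.sin(yaw),np.cos(yaw)]])
near=(T[2]+T[3])[:2]/2; O=near+R@np.array([.073,0]); print("origin",O)
L=onz(d,c((149,193),(393,215)),.092)[:,:2]
F=np.r_[onz(d,c((558,260),),.034+.02),onz(d,c((668,272),),.034+.02)][:,:2]
F2=onz(d,c((575,228),(572,293),(650,235),(648,303)),.036)[:,:2]
for n,p in(("lids",L),("ends",F),("sides",F2)): print(n,p.round(4).tolist(),"tray",((p-O)@R).round(4).tolist())
E
python3 m2.py
cat > s.py <<'E'
from h import *
import sys
from scipy.spatial.transform import Rotation as Ro
s=r.read_state(); R=Ro.from_rotvec(s["orientation"]).as_matrix()
print("t",s["time"],"pos",s["tool_pos"].round(4),"W",s["wrist_force"].round(2),"w",round(s["gripper_width"],3),"ff",s["finger_force"],"q6",s["q"].round(2))
print("R cols x,y,z",R.T.round(3).tolist(),"closing yaw",np.arctan2(R[1,1],R[0,1]))
if len(sys.argv)>3:
    t=np.array(list(map(float,sys.argv[1:4]))); print("shift cm",(R.T@(t-s["tool_pos"])*100).round(2))
E
python3 s.py 0.45 -.15 .2
```

```text
corners [[0.6558, 0.2233, 0.028], [0.6066, -0.3108, 0.028], [0.3976, -0.2899, 0.028], [0.4491, 0.2449, 0.028]]
sides [0.53635715 0.20999813 0.53727799 0.20780162]
yaw -0.09388941852718036 -0.10184183228409371
origin [ 0.49605555 -0.0293894 ]
lids [[0.5175, 0.1423], [0.5053, -0.034]] tray [[0.0053, 0.1729], [0.0096, -0.0037]]
ends [[0.478, -0.1591], [0.4707, -0.2433]] tray [[-0.0058, -0.1308], [-0.0052, -0.2153]]
sides [[0.5047, -0.1747], [0.4541, -0.1722], [0.5005, -0.2338], [0.4476, -0.2314]] tray [[0.0223, -0.1439], [-0.0284, -0.1462], [0.0236, -0.2031], [-0.0293, -0.2057]]
t 0.2 pos [0.2411 0.549  0.2221] W [-0.46 -0.2   0.26] w 0.997 ff 0.0 q6 [ 1.04  0.36  1.51 -0.    1.27 -0.12]
R cols x,y,z [[-0.916, 0.402, 0.0], [0.402, 0.916, -0.001], [-0.001, -0.001, -1.0]] closing yaw 1.156991783628622
shift cm [-47.24 -55.6    2.27]
```

Emit:
drive_tool(
  increments=[
    [100,-50.9,-57.2,0,1.25],
    [100,-50.9,-57.2,0,1.25],
    [100,-50.9,-57.2,0,1.25],
    [100,-50.9,-57.2,0,1.25],
    [100,-50.9,-57.2,0,1.25],
    [100,-50.9,-57.2,0,1.25],
    [100,-50.9,-57.2,0,1.25],
    [100,-50.9,-57.2,0,1.25],
    [100,-50.9,-57.2,0,1.25],
    [100,-50.9,-57.2,0,1.25],
    [100,-50.9,-57.2,0,1.25],
    [100,-50.9,-57.2,0,1.25],
  ],
)

```text
time: 1.7
tool_pos: [0.4727, -0.1663, 0.2227]
orientation: [2.323, 2.115, 0.0]
wrist_force: [0.9, 0.5, -0.6]
gripper_width: 1.002
finger_force: 0.0
```

Emit:
drive_tool(
  increments=[
    [90,0,0,0,0],
    [90,0,0,0,0],
  ],
)

```text
time: 1.95
tool_pos: [0.4717, -0.1636, 0.2222]
orientation: [-2.322, -2.114, 0.0]
wrist_force: [-0.1, -0.2, 0.0]
gripper_width: 0.906
finger_force: 0.0
```

```bash
python3 s.py 0.4774 -.1793 .10
```

```text
t 1.95 pos [ 0.4717 -0.1636  0.2222] W [-0.14 -0.17  0.01] w 0.906 ff 0.0 q6 [-0.47  0.22  1.72  0.    1.21 -0.38]
R cols x,y,z [[0.094, 0.996, 0.001], [0.996, -0.094, -0.002], [-0.001, 0.001, -1.0]] closing yaw -0.09388950388893258
shift cm [-1.52  0.73 12.22]
```

Emit:
drive_tool(
  increments=[
    [85,-1.5,0.7,6,0],
    [85,-1.5,0.7,12,0],
    [85,-1.5,0.7,14,0],
    [85,-1.5,0.7,14,0],
  ],
)

```text
time: 2.45
tool_pos: [0.4761, -0.1771, 0.0813]
orientation: [-2.317, -2.115, 0.002]
wrist_force: [-0.2, -0.1, 0.2]
gripper_width: 0.851
finger_force: 0.0
```

```bash
python3 s.py 0.4774 -.1793 .0165
python3 - <<'E'
from h import *
d=cam("top"); d2=cam("scene")
a=cv2.resize(d["color"][170:300,260:440],None,fx=2.2,fy=2.2); b=cv2.resize(d2["color"][120:250,220:400],None,fx=2.2,fy=2.2)
cv2.imwrite("pics/p3.png",np.hstack([a,b])[:,:,::-1])
E
```

```text
t 2.45 pos [ 0.4761 -0.1771  0.0813] W [-0.18 -0.15  0.18] w 0.851 ff 0.0 q6 [-0.49  0.41  1.86  0.    0.88 -0.4 ]
R cols x,y,z [[0.091, 0.996, 0.002], [0.996, -0.091, -0.004], [-0.004, 0.002, -1.0]] closing yaw -0.09104449354074055
shift cm [-0.22  0.18  6.48]
```

View pics/p3.png

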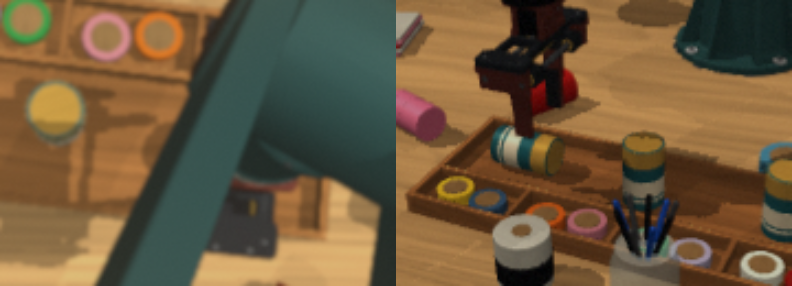

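The fingers are above the lid half of the lying tin, near (525,130) in the right panel, so I'm descending to grip.

Emit:
drive_tool(
  increments=[
    [85,-0.2,0.1,4,0],
    [85,-0.2,0.1,6,0],
    [85,-0.2,0.1,6.5,0],
    [85,-0.2,0.1,6.5,0],
  ],
)

```text
time: 3.05
tool_pos: [0.4797, -0.182, 0.0188]
orientation: [2.321, 2.115, 0.001]
wrist_force: [-0.3, -1.3, 0.4]
gripper_width: 0.851
finger_force: 0.0
```

Emit:
drive_tool(
  increments=[
    [40,0,0,0,0],
    [40,0,0,0,0],
    [40,0,0,0,0],
    [40,0,0,0,0],
    [40,0,0,0,0],
    [40,0,0,0,0],
  ],
  grip_force=15,
)

```text
time: 3.8
tool_pos: [0.4794, -0.1821, 0.0182]
orientation: [2.322, 2.115, 0.001]
wrist_force: [-0.3, 0.7, 5.2]
gripper_width: 0.591
finger_force: 14.9
```

```bash
python3 s.py
```

```text
t 3.8 pos [ 0.4794 -0.1821  0.0182] W [-0.32  0.7   5.17] w 0.591 ff 14.876690357923508 q6 [-0.5   0.52  1.89 -0.    0.73 -0.4 ]
R cols x,y,z [[0.093, 0.996, -0.0], [0.996, -0.093, 0.001], [0.001, -0.001, -1.0]] closing yaw -0.09312109754331167
```

Emit:
drive_tool(
  increments=[
    [40,1,0,-0.3,0],
    [40,2,0,-0.4,0],
    [40,3,0,-0.4,0],
    [40,4,0,-0.4,0],
    [40,5,0,-0.4,0],
    [40,4.6,0,-1,0],
    [40,4.1,0,-1.7,0],
    [40,3.5,0,-2.4,0],
    [40,2.8,0,-3.0,0],
    [40,2.1,0,-3.5,0],
    [40,1.3,0,-3.9,0],
    [40,1.3,0,-3.9,0],
  ],
)

```text
time: 5.3
tool_pos: [0.4803, -0.1697, 0.057]
orientation: [2.323, 2.114, 0.0]
wrist_force: [0.1, -0.8, -3.2]
gripper_width: 0.589
finger_force: 14.9
```

```bash
python3 s.py
python3 - <<'E'
from h import *
d2=cam("scene")
cv2.imwrite("pics/p4.png",cv2.resize(d2["color"][120:250,220:400],None,fx=3,fy=3)[:,:,::-1])
E
```

```text
t 5.3 pos [ 0.4803 -0.1697  0.057 ] W [ 0.05 -0.79 -3.22] w 0.589 ff 14.871088564395905 q6 [-0.48  0.45  1.88 -0.    0.82 -0.38]
R cols x,y,z [[0.094, 0.996, -0.0], [0.996, -0.094, 0.001], [0.001, -0.001, -1.0]] closing yaw -0.09393527890437728
```

View pics/p4.png

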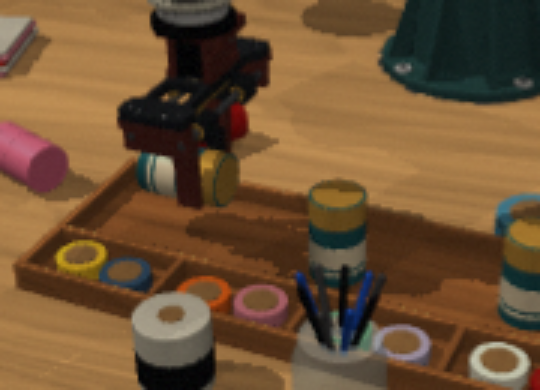

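The tin came up level: the pads held it stiffly instead of letting it turn. In the image the lid is at (222,180) and the base at (150,170). I'll ease the grip so gravity swings the base down.

Emit:
drive_tool(
  increments=[
    [40,0,0,0,0],
    [40,0,0,0,0],
    [40,0,0,0,0],
  ],
  grip_force=8,
)

```text
time: 5.72
tool_pos: [0.48, -0.1686, 0.0565]
orientation: [-2.322, -2.116, 0.0]
wrist_force: [1.0, 0.2, -2.0]
gripper_width: 0.591
finger_force: 8.0
```

```bash
python3 s.py
cat > look.py <<'E'
from h import *
import sys
d2=cam("scene"); im=d2["color"]
cv2.imwrite(f"pics/{sys.argv[1]}.png",cv2.resize(im[120:250,220:400],None,fx=3,fy=3)[:,:,::-1])
hsv=cv2.cvtColor(im,cv2.COLOR_RGB2HSV); H,S,V=[hsv[...,i].astype(int) for i in range(3)]
w=np.zeros(H.shape,bool); w[150:230,255:320]=1
for n,k in dict(brass=(H>16)&(H<30)&(S>150)&(V<190),teal=(H>80)&(H<110)&(S>80),cream=(S<70)&(V>110)).items():
    k=k&w; print(n,k.sum(),(np.argwhere(k).mean(0)[::-1] if k.any() else None))
E
python3 look.py p5
```

```text
t 5.725 pos [ 0.48   -0.1686  0.0565] W [ 0.97  0.18 -2.  ] w 0.591 ff 7.997802793979645 q6 [-0.47  0.45  1.88 -0.    0.82 -0.38]
R cols x,y,z [[0.093, 0.996, 0.0], [0.996, -0.093, -0.0], [-0.0, 0.0, -1.0]] closing yaw -0.09268769154371277
brass 200 [291.59  176.655]
teal 97 [265.3814433  199.07216495]
cream 276 [276.05072464 214.43115942]
```

Emit:
drive_tool(
  increments=[
    [40,0,0,0,0],
    [40,0,0,0,0],
    [40,0,0,0,0],
    [40,0,0,0,0],
  ],
  grip_force=5,
)

```text
time: 6.28
tool_pos: [0.48, -0.1689, 0.0567]
orientation: [2.322, 2.116, -0.0]
wrist_force: [-0.7, 1.1, -1.8]
gripper_width: 0.589
finger_force: 5.0
```

```bash
python3 s.py; python3 look.py p6
```

```text
t 6.275 pos [ 0.48   -0.1689  0.0567] W [-0.69  1.07 -1.76] w 0.589 ff 4.99994583427906 q6 [-0.47  0.45  1.88 -0.    0.82 -0.38]
R cols x,y,z [[0.093, 0.996, -0.0], [0.996, -0.093, 0.0], [-0.0, -0.0, -1.0]] closing yaw -0.0930583443382183
brass 205 [291.42926829 176.92682927]
teal 100 [265.74 198.  ]
cream 281 [275.98932384 213.59430605]
```

View pics/p6.png

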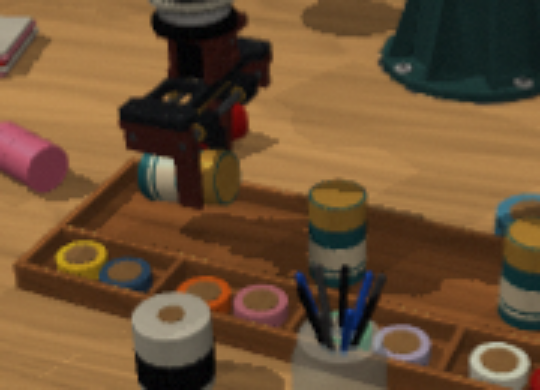

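The tin is still level, and the finger (188,170) sits close to its middle, so gravity has too little lever arm. I'll set it down, regrip about 1.7 cm nearer the lid with a light grip, then tip it.

Emit:
drive_tool(
  increments=[
    [40,0,0,1.5,0],
    [40,0,0,3,0],
    [40,0,0,3.8,0],
    [40,0,0,3.8,0],
    [75,0,0,3.8,0],
    [75,0,0,3.8,0],
    [75,0.8,0,3.8,0],
    [75,1.7,0,3.8,0],
    [75,1.7,0,3.8,0],
    [75,1.7,0,3.8,0],
  ],
)

```text
time: 7.58
tool_pos: [0.4817, -0.1518, 0.0187]
orientation: [2.322, 2.116, -0.0]
wrist_force: [-0.4, -0.5, -0.5]
gripper_width: 0.742
finger_force: 0.0
```

```bash
python3 s.py; python3 look.py p7
```

```text
t 7.575 pos [ 0.4817 -0.1518  0.0187] W [-0.43 -0.53 -0.52] w 0.742 ff 0.0 q6 [-0.44  0.51  1.91 -0.    0.72 -0.35]
R cols x,y,z [[0.092, 0.996, -0.0], [0.996, -0.092, 0.0], [0.0, -0.0, -1.0]] closing yaw -0.09239935021437591
brass 133 [294.93233083 188.04511278]
teal 136 [272.05882353 197.43382353]
cream 271 [276.49446494 217.66789668]
```

View pics/p7.png

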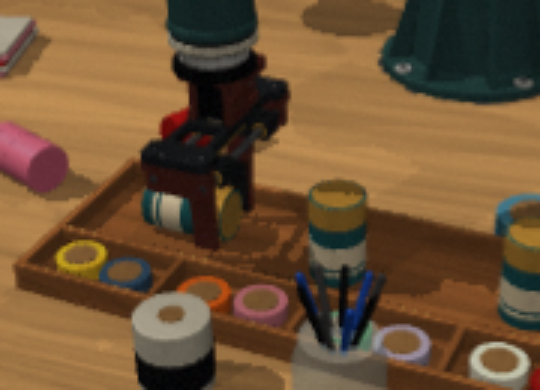

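Run:
```python
from h import *
d=cam("scene")
O=np.array([.496,-.0294]);y=-.0935;R=np.array([[np.cos(y),-np.sin(y)],[np.sin(y),np.cos(y)]])
def P(x,yy,z): p=O+R@np.array([x,yy]); return [p[0],p[1],z]
tcp=(np.array([.4817,-.1518])-O)@R; print("tcp tray",tcp)
# tin end-circle outlines for candidate end y
for e in (-.20,-.19,-.18,-.12,-.11,-.10,-.09):
    a=np.linspace(0,6.28,40); q=(proj(d,[P(-.005+.026*np.cos(t),e,.034+.026*np.sin(t)) for t in a])-[220,120])*3
    print(e,"u min/max",q[:,0].min().round(),q[:,0].max().round())
```

```text
tcp tray [-0.00280981 -0.12320047]
-0.2 u min/max 140.0 167.0
-0.19 u min/max 149.0 175.0
-0.18 u min/max 158.0 184.0
-0.12 u min/max 214.0 238.0
-0.11 u min/max 224.0 247.0
-0.1 u min/max 233.0 257.0
-0.09 u min/max 243.0 266.0
```

Emit:
drive_tool(
  increments=[
    [75,-0.3,0,0.1,0],
    [40,-0.3,0,0.1,0],
    [40,-0.3,0,0.1,0],
    [40,-0.3,0,0.1,0],
    [40,-0.3,0,0.1,0],
    [40,-0.3,0,0,0],
    [40,-0.3,0,-0.5,0],
    [40,-0.3,0,-1,0],
    [40,-0.3,0,-1.5,0],
    [40,-0.3,0,-2,0],
    [40,-0.3,0,-2,0],
  ],
  grip_force=5,
)

```text
time: 9.05
tool_pos: [0.4817, -0.155, 0.0392]
orientation: [2.322, 2.115, 0.001]
wrist_force: [0.5, 0.3, -0.8]
gripper_width: 0.59
finger_force: 5.0
```

```bash
python3 s.py; python3 look.py p8
```

```text
t 9.05 pos [ 0.4817 -0.155   0.0392] W [ 0.46  0.33 -0.77] w 0.59 ff 4.999962821602821 q6 [-0.45  0.48  1.9   0.    0.77 -0.35]
R cols x,y,z [[0.093, 0.996, -0.0], [0.996, -0.093, 0.001], [0.001, -0.0, -1.0]] closing yaw -0.09299893188709478
brass 155 [294.58064516 181.03870968]
teal 156 [271.93589744 194.81410256]
cream 298 [276.23489933 213.51677852]
```

View pics/p8.png

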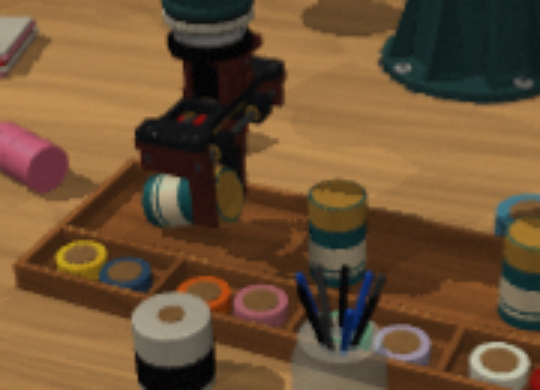

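The tin is now tilted, with the base at (165,200) lower than the lid at (232,195), so it is pivoting. I'll continue along the arc about the base edge.

Emit:
drive_tool(
  increments=[
    [40,-0.8,0,-0.8,0],
    [40,-1.8,0,-1.5,0],
    [40,-3.0,0,-2.1,0],
    [40,-4.3,0,-2.5,0],
    [40,-5.6,0,-2.6,0],
    [40,-6.9,0,-2.5,0],
    [40,-8.2,0,-2.2,0],
    [40,-8.4,0,-2.1,0],
    [40,-8.4,0,-2.1,0],
    [40,-8.4,0,-2.1,0],
  ],
)

```text
time: 10.35
tool_pos: [0.4736, -0.2386, 0.0597]
orientation: [2.322, 2.116, -0.001]
wrist_force: [0.2, 0.1, 1.4]
gripper_width: 0.599
finger_force: 5.0
```

```bash
python3 s.py; python3 look.py p9
```

```text
t 10.35 pos [ 0.4736 -0.2386  0.0597] W [0.2  0.06 1.39] w 0.599 ff 4.999948516488075 q6 [-0.6   0.47  1.83 -0.    0.85 -0.5 ]
R cols x,y,z [[0.092, 0.996, -0.001], [0.996, -0.092, 0.0], [-0.0, -0.001, -1.0]] closing yaw -0.09251658835336177
brass 177 [269.82485876 172.76836158]
teal 92 [262.64130435 200.98913043]
cream 229 [276.43231441 223.39737991]
```

View pics/p9.png

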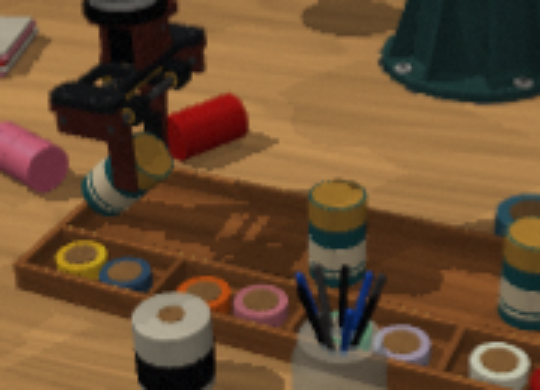

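The tin is about halfway up. Its lid is at (155,158) and its base at (105,195), with the base near the end wall. I'll lift it, bring it back +y and ease the grip to let it droop further, measuring tilt with colour masks.

Emit:
drive_tool(
  increments=[
    [40,0,0,-0.6,0],
    [40,0,0,-1.2,0],
    [40,1,0,-1.2,0],
    [40,2,0,-1.2,0],
    [40,3.5,0,-1.2,0],
    [40,5,0,-1.2,0],
    [40,6,0,-1.2,0],
    [40,6,0,-1.2,0],
  ],
)

```text
time: 11.4
tool_pos: [0.479, -0.1778, 0.0716]
orientation: [-2.32, -2.117, 0.0]
wrist_force: [0.2, -0.2, -2.0]
gripper_width: 0.59
finger_force: 5.0
```

```bash
cat > tilt.py <<'E'
from h import *
d=cam("scene"); im=d["color"]; s=r.read_state(); g=s["tool_pos"]+[0,0,.0187]
u,v=proj(d,[g])[0]; y0,y1,x0,x1=int(v-25),int(v+32),int(u-35),int(u+30)
c=cv2.cvtColor(im[y0:y1,x0:x1],cv2.COLOR_RGB2HSV); H,S,V=[c[...,i].astype(int) for i in range(3)]
out={}
for n,k in dict(brass=(H>=17)&(H<32)&(S>120)&(V<200),teal=(H>80)&(H<110)&(S>70),cream=(S<75)&(V>100)).items():
    k=k.astype(np.uint8); N,l,st,ce=cv2.connectedComponentsWithStats(k)
    for i in range(1,N):
        if st[i,4]>12: print(n,"box",(st[i,:4]+[x0,y0,0,0]).tolist(),st[i,4],"c",(ce[i]+[x0,y0]).round(1))
print("grasp px",u.round(1),v.round(1))
E
python3 s.py; python3 tilt.py
```

```text
t 11.4 pos [ 0.479  -0.1778  0.0716] W [ 0.17 -0.2  -1.95] w 0.59 ff 5.000035464763641 q6 [-0.49  0.43  1.86 -0.    0.85 -0.4 ]
R cols x,y,z [[0.091, 0.996, 0.0], [0.996, -0.091, -0.0], [-0.0, 0.0, -1.0]] closing yaw -0.09145358560836139
brass box [283, 165, 14, 19] 164 c [288.7 173.1]
brass box [249, 200, 6, 3] 15 c [251.1 201.1]
teal box [273, 173, 3, 9] 19 c [274.2 176.5]
teal box [265, 179, 11, 14] 31 c [268.  186.2]
cream box [267, 174, 10, 14] 77 c [271.  181.2]
grasp px 284.6 171.8
```

Emit:
drive_tool(
  increments=[
    [40,0,0,0,0],
    [40,0,0,0,0],
    [40,0,0,0,0],
  ],
  grip_force=3,
)

```text
time: 11.82
tool_pos: [0.4791, -0.1792, 0.0716]
orientation: [2.323, 2.115, -0.0]
wrist_force: [0.6, -0.7, -2.3]
gripper_width: 0.59
finger_force: 3.0
```

```bash
python3 s.py; python3 tilt.py
```

```text
t 11.825 pos [ 0.4791 -0.1792  0.0716] W [ 0.56 -0.66 -2.29] w 0.59 ff 2.9999708756804466 q6 [-0.49  0.43  1.86 -0.    0.85 -0.4 ]
R cols x,y,z [[0.093, 0.996, -0.0], [0.996, -0.093, -0.0], [-0.0, -0.0, -1.0]] closing yaw -0.09350745176439171
brass box [281, 155, 4, 7] 14 c [282.6 157.8]
brass box [283, 165, 14, 19] 159 c [288.3 173.6]
brass box [249, 200, 6, 3] 15 c [251.1 201.1]
teal box [274, 177, 16, 11] 43 c [281.6 184. ]
teal box [270, 189, 14, 8] 24 c [275.2 193.8]
cream box [270, 179, 13, 13] 64 c [274.9 186.7]
grasp px 284.4 171.8
```

Emit:
drive_tool(
  increments=[
    [40,0,0,0.4,0],
    [40,0,0,0.7,0],
    [40,-0.6,0,0.8,0],
    [40,-1.2,0,0.9,0],
    [40,-1.8,0,1.0,0],
    [40,-2.4,0,1.1,0],
    [40,-3.0,0,1.2,0],
    [40,-3.6,0,1.2,0],
    [40,-4.0,0,1.2,0],
    [40,-4.0,0,1.2,0],
  ],
)

```text
time: 13.12
tool_pos: [0.4752, -0.2189, 0.0596]
orientation: [-2.322, -2.115, 0.0]
wrist_force: [-0.8, -0.3, -2.6]
gripper_width: 0.59
finger_force: 3.0
```

```bash
python3 s.py; python3 tilt.py
```

```text
t 13.125 pos [ 0.4752 -0.2189  0.0596] W [-0.76 -0.34 -2.56] w 0.59 ff 2.999705895781517 q6 [-0.56  0.46  1.84 -0.    0.84 -0.47]
R cols x,y,z [[0.093, 0.996, -0.0], [0.996, -0.093, -0.0], [-0.0, -0.0, -1.0]] closing yaw -0.0932977527610185
brass box [282, 147, 4, 8] 14 c [283.5 149.9]
brass box [268, 157, 4, 6] 14 c [269.6 159.5]
brass box [270, 164, 13, 17] 158 c [275.9 172.1]
brass box [239, 200, 17, 4] 44 c [247.1 201.6]
teal box [272, 179, 10, 7] 44 c [276.5 182.6]
teal box [266, 194, 16, 4] 30 c [273.5 195.7]
cream box [265, 185, 15, 7] 67 c [271.9 188.5]
grasp px 272.5 172.9
```

Emit:
drive_tool(
  increments=[
    [40,0,0,0.2,0],
    [40,-0.2,0,0.4,0],
    [40,-0.5,0,0.5,0],
    [40,-0.8,0,0.6,0],
    [40,-1.1,0,0.7,0],
    [40,-1.4,0,0.8,0],
    [40,-1.4,0,0.8,0],
  ],
)

```text
time: 14.05
tool_pos: [0.4742, -0.233, 0.0516]
orientation: [2.322, 2.115, -0.0]
wrist_force: [1.3, 0.8, 1.2]
gripper_width: 0.588
finger_force: 3.0
```

```bash
python3 s.py; python3 tilt.py
python3 - <<'E'
from h import *
d=cam("scene")
for z in (.02,.05,.092): print(z,proj(d,[[.485,-.233,z]])[0].round(1))
E
```

```text
t 14.05 pos [ 0.4742 -0.233   0.0516] W [1.27 0.77 1.21] w 0.588 ff 3.00063394010067 q6 [-0.59  0.48  1.84 -0.    0.83 -0.49]
R cols x,y,z [[0.093, 0.996, -0.0], [0.996, -0.093, 0.0], [0.0, -0.0, -1.0]] closing yaw -0.09321879000468442
brass box [233, 150, 5, 10] 16 c [234.7 155.1]
brass box [264, 149, 8, 8] 15 c [266.6 152.5]
brass box [263, 159, 17, 21] 174 c [271.5 170.8]
brass box [238, 200, 18, 6] 60 c [247.  202.3]
teal box [268, 177, 12, 9] 60 c [273.6 181.5]
teal box [266, 192, 16, 6] 36 c [273.8 195.3]
cream box [267, 184, 14, 8] 72 c [273.4 187.9]
grasp px 268.4 174.5
0.02 [268.3 191. ]
0.05 [267.4 182.3]
0.092 [266.1 169.7]
```

Contact registers and the colour bands line up vertically, so I'm releasing it.

Emit:
drive_tool(
  increments=[
    [62,0,0,0,0],
    [62,0,0,0,0],
    [75,0,0,0,0],
    [75,0,0,0,0],
    [75,0,0,0,0],
    [75,0,0,0,0],
  ],
)

```text
time: 14.9
tool_pos: [0.4741, -0.2326, 0.0517]
orientation: [2.322, 2.116, -0.0]
wrist_force: [0.4, -0.6, 0.6]
gripper_width: 0.751
finger_force: 0.0
```

```bash
python3 s.py; python3 tilt.py
```

```text
t 14.9 pos [ 0.4741 -0.2326  0.0517] W [ 0.43 -0.58  0.59] w 0.751 ff 0.0 q6 [-0.59  0.48  1.84 -0.    0.83 -0.49]
R cols x,y,z [[0.093, 0.996, -0.0], [0.996, -0.093, -0.0], [-0.0, -0.0, -1.0]] closing yaw -0.09293268339941048
brass box [264, 149, 7, 8] 13 c [266.1 152.9]
brass box [265, 165, 17, 16] 207 c [272.3 172.5]
brass box [238, 200, 18, 6] 61 c [247.  202.3]
teal box [267, 179, 14, 8] 65 c [273.7 182.8]
teal box [266, 193, 16, 6] 35 c [274.1 196. ]
cream box [265, 186, 16, 7] 76 c [272.9 189.1]
grasp px 268.5 174.5
```

Emit:
drive_tool(
  increments=[
    [80,0,0,-2,0],
    [80,0,0,-6,0],
    [80,0,0,-12,0],
    [80,16,0,-12,0],
    [80,16,0,-12,0],
    [80,16,0,-12,0],
    [80,16,0,-12,0],
  ],
)

```text
time: 15.82
tool_pos: [0.4886, -0.0711, 0.1717]
orientation: [-2.318, -2.12, -0.0]
wrist_force: [-0.8, 0.4, -0.2]
gripper_width: 0.799
finger_force: 0.0
```

```bash
python3 s.py
python3 - <<'E'
from h import *
d=cam("scene"); t=cam("top")
a=cv2.resize(d["color"][120:250,220:440],None,fx=3.6,fy=3.6); b=cv2.resize(t["color"][180:300,340:430],None,fx=2.8,fy=2.8)
a=cv2.resize(d["color"][130:245,230:390],None,fx=3,fy=3)
h=min(len(a),len(b)); cv2.imwrite("pics/p10.png",np.hstack([a[:h],b[:h]])[:,:,::-1]); print(h)
E
```

```text
t 15.825 pos [ 0.4886 -0.0711  0.1717] W [-0.76  0.43 -0.2 ] w 0.799 ff 0.0 q6 [-0.28  0.26  1.8   0.    1.08 -0.2 ]
R cols x,y,z [[0.089, 0.996, 0.0], [0.996, -0.089, -0.0], [-0.0, 0.0, -1.0]] closing yaw -0.089482573371033
336
```

View pics/p10.png

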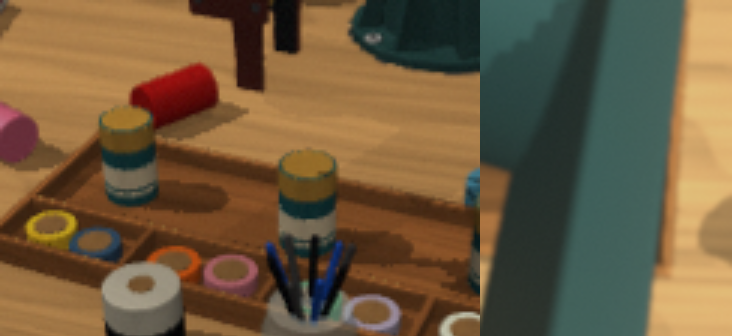

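The fallen tin now stands lid up at (130,155), and the middle tin still stands at (307,200). I'll locate both lids and then heft.

```bash
python3 - <<'E'
from h import *
d=cam("scene")
for p in [(127,116),(307,164)]: print(onz(d,[np.array(p)/3+[230,130]],.092)[0].round(4))
E
python3 s.py .5053 -.034 .05
```

```text
[ 0.4745 -0.2183  0.092 ]
[ 0.5104 -0.0289  0.092 ]
t 15.975 pos [ 0.4891 -0.074   0.1717] W [-0.66  0.95  0.91] w 0.802 ff 0.0 q6 [-0.29  0.27  1.8  -0.    1.08 -0.2 ]
R cols x,y,z [[0.093, 0.996, -0.001], [0.996, -0.093, 0.0], [0.0, -0.001, -1.0]] closing yaw -0.09296333259917496
shift cm [ 4.14  1.24 12.17]
```

Emit:
drive_tool(
  increments=[
    [95,4.4,1.5,0,0],
    [95,4.4,1.5,3,0],
    [95,4.4,1.5,7,0],
    [95,4.4,1.5,10,0],
    [95,4.4,1.5,12.5,0],
    [95,4.4,1.5,12.5,0],
    [40,4.4,1.5,12.5,0],
    [40,4.4,1.5,12.5,0],
    [40,4.4,1.5,12.5,0],
    [40,4.4,1.5,12.5,0],
    [40,4.4,1.5,12.5,0],
  ],
  grip_force=20,
)

```text
time: 17.35
tool_pos: [0.5074, -0.0308, 0.0472]
orientation: [-2.322, -2.116, 0.001]
wrist_force: [-3.1, -1.0, 6.2]
gripper_width: 0.589
finger_force: 20.0
```

Emit:
drive_tool(
  increments=[
    [40,0,0,-1,0],
    [40,0,0,-2.5,0],
    [40,0,0,-4,0],
    [40,0,0,-4,0],
    [40,0,0,-4,0],
    [40,0,0,-4,0],
  ],
)

```text
time: 18.1
tool_pos: [0.5075, -0.0308, 0.0862]
orientation: [-2.322, -2.115, 0.001]
wrist_force: [0.1, -0.1, -6.0]
gripper_width: 0.59
finger_force: 20.0
```

```bash
cat > w.py <<'E'
from h import *
L=[];T=[]
for _ in range(8):
    cam("scene"); s=r.read_state(); L.append(s["wrist_force"][2]); T.append(s["tau"])
print("Wz",np.mean(L).round(2),np.std(L).round(2),"tau",np.mean(T,0).round(2));
E
python3 s.py; python3 w.py
```

```text
t 18.1 pos [ 0.5075 -0.0308  0.0862] W [ 0.13 -0.08 -6.03] w 0.59 ff 19.998273253440857 q6 [-0.2   0.4   1.85 -0.    0.89 -0.1 ]
R cols x,y,z [[0.093, 0.996, -0.0], [0.996, -0.093, -0.001], [-0.001, 0.0, -1.0]] closing yaw -0.09298752975426244
Wz -5.75 0.54 tau [ 0.000e+00 -4.897e+01 -2.033e+01  5.000e-02  3.000e-02 -0.000e+00]
```

The middle tin weighs about 5.75 N (0.59 kg). For another tin to be heaviest it would need at least 0.74 kg, which is above the stated 0.65 kg limit, so this one is it. The fallen tin read about 2 N. Lifting the middle tin to the final height.

Emit:
drive_tool(
  increments=[
    [40,0,0,-2,0],
    [40,0,0,-5,0],
    [40,0,0,-8,0],
    [40,0,0,-11,0],
    [40,0,0,-13,0],
    [40,0,0,-13,0],
    [40,0,0,-13,0],
    [40,0,0,-13,0],
    [40,0,0,-13,0],
    [40,0,0,-13,0],
  ],
  grip_force=25,
)

```text
time: 19.75
tool_pos: [0.5078, -0.0308, 0.2162]
orientation: [-2.322, -2.115, 0.001]
wrist_force: [-0.4, -0.2, -5.5]
gripper_width: 0.591
finger_force: 25.0
```

```bash
python3 s.py; python3 w.py; python3 tilt.py
python3 - <<'E'
from h import *
d=cam("scene")
im=d["color"]; hsv=cv2.cvtColor(im,cv2.COLOR_RGB2HSV); H,S,V=[hsv[...,i].astype(int) for i in range(3)]
for n,k in dict(teal=(H>80)&(H<110)&(S>70),cream=(S<75)&(V>100)).items():
    N,l,st,ce=cv2.connectedComponentsWithStats(k.astype(np.uint8))
    print(n,[(st[i].tolist()) for i in range(1,N) if st[i,4]>25 and 250<ce[i][0]<420 and 150<ce[i][1]<240])
E
```

```text
t 19.75 pos [ 0.5078 -0.0308  0.2162] W [-0.35 -0.22 -5.54] w 0.591 ff 24.998247921466827 q6 [-0.2   0.23  1.71 -0.    1.2  -0.1 ]
R cols x,y,z [[0.093, 0.996, -0.0], [0.996, -0.093, -0.001], [-0.001, 0.0, -1.0]] closing yaw -0.09301816944467935
Wz -5.67 0.4 tau [-0.000e+00 -4.471e+01 -2.780e+01  6.000e-02  3.000e-02 -0.000e+00]
brass box [334, 111, 4, 7] 15 c [335.3 113.7]
brass box [333, 121, 11, 17] 146 c [337.2 129.3]
teal box [347, 109, 14, 42] 292 c [355.9 132.8]
teal box [333, 137, 9, 8] 53 c [336.9 140.9]
teal box [323, 155, 19, 5] 54 c [331.8 157.5]
cream box [344, 109, 15, 5] 59 c [350.9 110.6]
cream box [322, 145, 19, 8] 89 c [332.  149.3]
grasp px 331.9 134.2
teal [[323, 155, 19, 5, 55], [264, 179, 17, 8, 77], [385, 185, 26, 15, 98], [266, 193, 16, 6, 35], [258, 206, 12, 11, 50], [388, 208, 19, 9, 96], [386, 223, 19, 7, 48]]
cream [[265, 185, 15, 8, 73], [387, 213, 19, 11, 116], [264, 217, 26, 25, 387], [319, 224, 45, 17, 269]]
```

The middle tin is held upright with its base about 0.177 m up. The other two stand in the lane, with level bands at (273,189) and (396,218). Handing in.

```bash
python3 -c "
from station import r
print(r.close_job())"
```

```text
the job is handed in; nothing more can be done
None
```

The fallen tin stands lid up in the lane, and I handed in holding the middle tin (about 0.58 kg) upright with its base about 17 cm up, the other two standing free; I did not heft the third tin, since it would have to exceed the stated 0.65 kg limit to be the heaviest.

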